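# Couple the test plug to the leak-test block

## Robot

A 7-joint arm with a two-finger parallel gripper is mounted at the origin on the work surface. World frame = base frame: x ahead of the robot, y to its left, z up, the work surface at z = 0. Lengths are in m, angles in rad, forces in N, time in s.
With the tool pointing down it reaches from about 0.425 to 0.875 m from the base axis. Payload 4.7 kg.
Tool frame: the origin (TCP) lies at the very end of the fingers, on their centre line; the grasp point (between the pads) lies 19 mm behind it; z points along the fingers, y is the line along which they close (so a half turn about z gives the same grasp; the last joint's range is limited). The gripper opens to 87 mm and grips with 3 to 60 N. Pads are 19 mm wide; open, the fingers measure 117 mm over their backs; the gripper's body (75 mm by 190 mm) begins 51 mm behind the grasp point.
Start: joints at [1.151, 0.321, -0.07, 1.45, 0.023, 1.371, -0.057], TCP at [0.273, -0.59, 0.223] pointing down, gripper open.
Joint ranges: [-2.86, 2.86], [-0.3, 2.09], [-1.38, 1.24], [0.06, 2.45], [-1.56, 4.7], [0.09, 2.05], [-2.69, 2.69]. Speed limits (rad/s): [2.57, 2.57, 3.14, 3.14, 3.14, 3.14, 3.14].

## Interface

Orientations are given as a rotation vector (axis times angle).
In Python, from bench import ctrl, imaging, ticket gives the robot as it stands.
- The arm moves only by the tool jog_arm, never from a script. Its argument "rows" is text: rows parted by semicolons, each of 7 numbers parted by spaces: the shift along the tool's x, y, z in cm, then the turn, a rotation vector about the tool's x, y, z in rad, then the closure, from -1 (fully open) to 1 (shut), so that 0 is half open. A call has 1 to 5 rows; each row shifts and turns the commanded pose from where the row before left it, along the tool's axes as they then stand; what a row does not reach is not made up. A row lasts 1/8 s, in which the tool goes at most 62.5 mm and 10.7 degrees, less where a joint would pass 70% of its speed; a pose out of reach is approached as far as the arm can. A call with a gripper value outside its range is refused whole. The fingers move at their own pace and stop on an object; "force" is the grip in N (left out, the last holds). Time passes only in rows, so rows that do not move let the fingers close. It gives the time, the measured TCP pose, the force, the opening and the grip force at its end, in the units of the state.
- ctrl.get_state(): the state, without advancing time (a new reading comes with each control period).
- imaging.get_image(name): name is "scene" or "top" or "wrist"; returns a dict with "img" (400x640x3 uint8, blue, green, red), "vertical_fov" (degrees; the focal length in pixels is half the picture's height over the tangent of half this angle, whatever the lens; pixels are square), "cx", "cy" (the principal point, pixels), "origin" and "orientation" of the camera in the world. Camera axes: x right, y down, z forward; pixel columns grow to the right and rows downward; lengths in m; the calibration is good to about 2 mm. A picture is of the moment at which its call begins. There is no depth.
- ticket.close_job(): hands the job in; it is judged then, once.
The state is a dict: "time": time; "joint_positions": joint angles; "qd": joint speeds; "joint_torque": joint torques, N m; "position": TCP position; "tool_rot": TCP orientation; "ft_force": force on the tool from outside, world axes, zero at the start; "torque": the same for the moment, N m; "grip_width": opening from 0.0 (shut) to 1.0 (fully open); "grip_force": force on a finger pad.
Only numpy, scipy, OpenCV 4.12 (cv2) and the standard library are available. Lean on these libraries where they do the work, as an engineer would, in place of code of your own. Each camera call takes 0.05 s, during which the arm holds its last target. There are 200 camera calls.

## Task

On the inspection bench, connect the green-banded plug to the quick coupler on the blue leak-test block: first pull the coupler's orange sleeve straight down until it stays back by itself when let go, then push the plug into the coupler until the sleeve springs up again and locks it in fully. Work by feel and gently, never pressing on the coupler with more than about 35 N, and leave the red and yellow blank plugs in their stand and the steel spool where it is.

Things in the scene. Friction and masses are not known exactly. Their poses are not given: they have to be found in the camera images.
- station: Blue leak-test block, 150 x 80 mm, 30 mm high, fixed, long side along its own x; origin on the bench, on the axis of the quick coupler, which stands upright on it: a steel barrel in an orange sleeve. A gauge (48 mm wide, top 90 mm over the bench) stands on the block, its face 54 mm from the coupler axis towards the block's own +x, so fingers fit best on the +y and -y sides of the coupler
- coupler_mouth (a point): centre of the coupler's top rim, 95 mm above the bench; z up along the coupler's axis, x and y as the block's. A funnel 27 mm wide narrows over 7 mm to a straight bore of 20 mm. The plug locks with its tip about 44 mm below this point, but the jaw is set higher or lower from day to day, so this depth differs by up to 6.5 mm either way, unseen: push until the sleeve springs up
- coupler_jaw (a point): point on the axis at mid height of the coupler's spring jaw, 26 mm below the mouth (the jaw itself up to 6.5 mm higher or lower). Sleeve up: it bars the bore. Sleeve back: it is drawn out, and a sprung brass valve rises beside it and holds it and the sleeve back. The plug pushes the valve down (3 to 7 N, some 15 N with rubbing) till its groove meets the jaw and locks; 2 mm deeper is a rigid stop
- sleeve (a joint): travel of the orange sleeve in m: 0 = fully up (forward, its top 2 mm below the mouth), 0.012 = fully pulled down (back) at a rigid stop. Its spring pushes up with 2.5 N at 0 and 4 N at 0.012. It must be pulled beyond about 0.0095 to catch; let go, it then stays back at about 0.007. Short of that it springs up to 0
- sleeve_ring (a point): point on the coupler axis level with the upper face of the sleeve's pull ring, moving with the sleeve (66 mm above the bench when up). The sleeve is an orange tube of 40 mm outer diameter with dark knurl rings, rising 27 mm above the ring; the pull ring at its lower end is 54 mm in diameter, 6 mm thick. Two fingertips beside the tube can press the ring down
- stand: grey plastic stand, 50 x 190 mm, 35 mm high, fixed, long side along its own y, origin at the centre of its underside. Three pockets 65 mm apart along its y, 20 mm wide and 30 mm deep, one plug upright in each, in any order
- plug: the steel plug with GREEN band and green top, 96 mm long, about 0.12 kg, loose, upright in the stand. Origin at the centre of its tip (lower end), z up its axis. From the tip: nose 18 mm wide (1 mm chamfer), groove 7 mm wide at 16 to 22 mm, shank 18 mm wide to 60 mm, flange 26 mm wide at 60 to 64 mm, then a round stem to grip, 22 mm wide, to 96 mm. In the stand its tip is 5 mm above the bench
- blank_red: blank plug with a red band and red top, otherwise like the plug but without a groove; bystander, stays in the stand
- blank_yellow: blank plug with a yellow band and yellow top, without a groove; bystander, stays in the stand
- spool: finished steel spool, 30 mm in diameter, 45 mm high, standing loose on the bench; bystander
Things that resemble listed ones, but are neither listed nor needed, are in the scene too. What is shaped like the plug but purple is not meant.

How it is judged:
On the way, in this order (a step that is already met when the one before it is completed fails the run):
1. the sleeve stays back by itself (beyond 5.5 mm), the robot not touching the coupler (value of joint sleeve above 0.0055 m and contact force between each of the arm, the fingers and station below 0.2 N), for 0.2 s.
2. the green plug's tip is in the bore, at least 15 mm below the mouth, with the sleeve still back (value of joint sleeve above 0.0055 m and z of plug in the frame of coupler_mouth below -0.015 m and horizontal distance between plug and coupler_mouth below 0.003 m), for 0.02 s.
At the end, for the whole second after the job is handed in: The sleeve is up again (within 2 mm) with the green plug locked in the coupler: tip at least 33.5 mm below the mouth, within 3 mm of the axis and 0.12 rad of upright, at rest and let go. The red and yellow blanks and the spool are within 10 mm of where they were (value of joint sleeve below 0.002 m and z of plug in the frame of coupler_mouth below -0.0335 m and horizontal distance between plug and coupler_mouth below 0.003 m and angle between the z axis of plug and the z axis of coupler_mouth, either way round below 0.12 rad and linear speed of plug below 0.02 m/s and distance of each of blank_red, blank_yellow, spool from where it was at the start of the episode below 0.01 m); the robot touches nothing.
It fails at once if the plug, held in the fingers, is pressed on the coupler with more than 44 N, all contacts added up (contact force between plug and station above 44 N and contact force between the fingers and plug above 3 N).
It fails at once if the fingers press on the coupler or its block with more than 40 N (contact force between the fingers and station above 40 N).
It fails at once if a blank plug or the spool is moved by more than 20 mm (distance of any of blank_red, blank_yellow, spool from where it was at the start of the episode above 0.02 m).
It also fails if it takes over 58 s, if anything falls off the work surface, if the arm or the gripper's body presses on something with over 40 N, if the wrist force passes 120 N, or if a joint passes its speed limit or range.

## Working session

There is one attempt and no reset: what is moved stays moved. The work goes in short steps, Python scripts to look and compute and a tool call to move; the robot and the scene stay as the last step left them, time stands still between calls to the robot, and variables do not carry over. Pictures are saved under pics/ and viewed, at most 10 in all, crops included, and the job is handed in when it is done.

Besides the shell and the picture viewer there is one more tool, called after "Call:" in YAML: its name, and indented under it one key for each argument. jog_arm: Moves the arm, as the interface text tells. Its arguments: {"type":"object","properties":{"rows":{"type":"string"},"force":{"type":"number"}},"required":["rows"]}

```bash
mkdir -p pics; ls
cat > h.py <<'E'
import numpy as np, cv2
from scipy.spatial.transform import Rotation as R
from bench import ctrl, imaging, ticket
def cam(n):
    d=imaging.get_image(n); d['f']=200/np.tan(np.radians(d['vertical_fov'])/2)
    o=np.array(d['orientation']); 
    d['R']=R.from_rotvec(o).as_matrix() if o.size==3 else (o if o.shape==(3,3) else R.from_quat(o).as_matrix())
    d['o']=np.array(d['origin']); return d
def ray(d,u,v):
    r=d['R']@np.array([(u-d['cx'])/d['f'],(v-d['cy'])/d['f'],1]); return r/np.linalg.norm(r)
def plane(d,u,v,z):
    r=ray(d,u,v); return d['o']+r*(z-d['o'][2])/r[2]
def proj(d,p):
    c=d['R'].T@(np.array(p)-d['o']); return c[:2]/c[2]*d['f']+[d['cx'],d['cy']]
E
python3 - <<'E'
from h import *
for n in('scene','top'):
    d=cam(n); cv2.imwrite(f'pics/{n}0.png',d['img']); print(n,d['vertical_fov'],d['cx'],d['cy'],d['origin'],d['orientation'])
print(ctrl.get_state())
E
```

```text
pics
scene 53.86230230061538 322.5229656969192 194.03001569232853 [0.9711452  0.33260709 0.56076824] [-0.96938338 -2.43006279  1.10364322]
top 55.35499276315918 320.317187054885 200.8376741445356 [ 0.56090574 -0.03627584  0.93916551] [-2.20760897  2.18391129 -0.06173442]
{'time': 0.1, 'joint_positions': array([ 1.15108142,  0.32175402, -0.07006677,  1.45154809,  0.02261929,
        1.37079663, -0.05690914]), 'qd': array([ 0.00048299,  0.0003259 ,  0.00223345, -0.00242944, -0.00052149,
        0.00026797,  0.00181757]), 'joint_torque': array([ 3.32671407e-04, -4.92571163e+01, -4.05580765e-01, -3.13402712e+01,
       -6.42590923e-02,  3.94133676e-02,  1.12486600e-04]), 'position': array([ 0.2729506 , -0.58937103,  0.22156987]), 'tool_rot': array([-3.06636426e+00, -6.75757095e-01,  7.59697258e-04]), 'ft_force': array([ 0.27464051, -0.19929025, -0.63102727]), 'torque': array([ 0.01546699, -0.0089477 ,  0.00423812]), 'grip_force': 0.0, 'grip_width': 1.0015071579232397}
```

View pics/scene0.png

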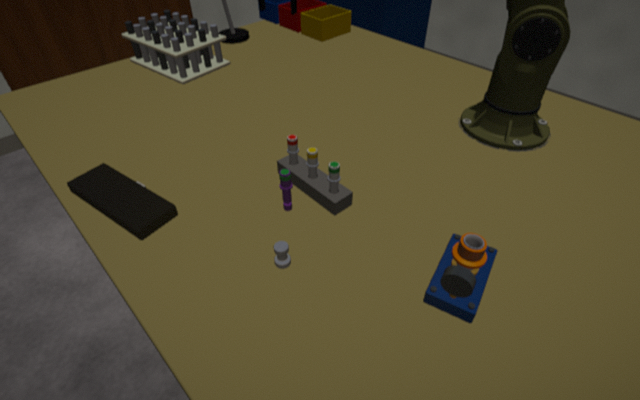

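View pics/top0.png

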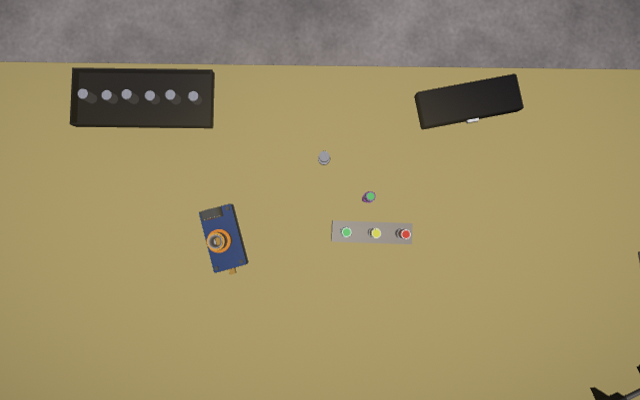

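The scene view shows the stand with red (292,140), yellow (312,153) and green (334,167) plugs, and a purple one with a green top at (286,175). In the top view these are at (405,234), (376,233), (346,232) and (370,197). The coupler is at (218,240) in the top view and the spool at (324,158). The green candidates are the one in the stand (346,232), which is the one I want, and the purple lookalike outside it (370,197).

Run:
```python
from h import *
t=cam('top'); s=cam('scene')
def blobs(d,lo,hi,S=80,V=40,mn=8):
    h=cv2.cvtColor(d['img'],cv2.COLOR_BGR2HSV); m=cv2.inRange(h,(lo,S,V),(hi,255,255))
    n,l,st,c=cv2.connectedComponentsWithStats(m); return m,[(c[i].round(1),st[i].tolist()) for i in range(1,n) if st[i][4]>mn]
print('green top',[(c,a[4],plane(t,*c,.101).round(4)) for c,a in blobs(t,45,90)[1]])
print('red top',[(c,a[4],plane(t,*c,.101).round(4)) for c,a in blobs(t,0,6,120)[1]])
print('green scene',[(c,a,plane(s,*c,.101).round(4)) for c,a in blobs(s,45,90)[1]])
m,b=blobs(t,8,19,170,120,30); print('orange',[(c,a) for c,a in b if c[0]<300])
for c,a in b:
    if c[0]<300: print(plane(t,a[0]+a[2]/2-.5,a[1]+a[3]/2-.5,.066))
m,b=blobs(t,100,125,100,40,100);print(b)
m[:, 300:]=0; cs=cv2.findContours(m,0,2)[0]; c=max(cs,key=cv2.contourArea); r=cv2.minAreaRect(c); bx=cv2.boxPoints(r); P=np.array([plane(t,*q,.03) for q in bx]);print(P.round(4), P.mean(0))
e=[P[1]-P[0],P[2]-P[1]]; print([(np.linalg.norm(x),np.degrees(np.arctan2(x[1],x[0]))) for x in e])
cv2.imwrite('pics/c1.png',np.vstack([cv2.resize(t['img'][170:290,180:420],(800,400),interpolation=2),cv2.resize(s['img'][125:185,260:360],(333,200),interpolation=2).copy() if 0 else np.zeros((1,800,3),np.uint8)]))
```

```text
green top [(array([370.3, 195.7]), 39, array([ 0.6182, -0.1485,  0.101 ])), (array([346.1, 231.9]), 39, array([ 0.5381, -0.0957,  0.101 ]))]
red top [(array([405.6, 233.9]), 38, array([ 0.5351, -0.2262,  0.101 ]))]
green scene [(array([333.8, 163.9]), [330, 162, 8, 5, 32], array([ 0.5361, -0.0992,  0.101 ])), (array([284.3, 171.1]), [281, 168, 8, 7, 42], array([ 0.6199, -0.148 ,  0.101 ])), (array([333.7, 170.5]), [329, 168, 10, 5, 26], array([ 0.5509, -0.0845,  0.101 ])), (array([285.4, 177.5]), [280, 175, 11, 6, 29], array([ 0.6307, -0.1315,  0.101 ]))]
orange [(array([221.8, 239.8]), [208, 230, 23, 22, 166])]
[0.51451503 0.19133071 0.066     ]
[(array([225.2, 240.9]), [200, 205, 46, 67, 1237])]
[[0.5786 0.2513 0.03  ]
 [0.5994 0.1758 0.03  ]
 [0.4587 0.1356 0.03  ]
 [0.4383 0.2105 0.03  ]] [0.51875798 0.19331538 0.03      ]
[(np.float64(0.07825792068900453), np.float64(-74.63188254683634)), (np.float64(0.14632085507186235), np.float64(-164.06197779526195))]
```

View pics/c1.png

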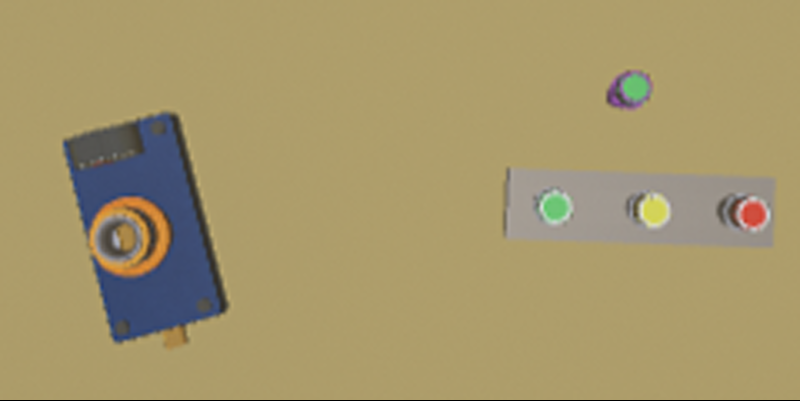

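The crop confirms it: the green-topped plug in the stand is at (555,207) and the purple one, outside the stand, is at (632,88). The gauge is at the block's +x end (105,145). I'll compute the moves next.

```bash
cat >> h.py <<'E'
def rel(p,yaw,ref=None):
    """shift (cm, current tool axes) and turn to reach TCP p, tool down with tool x at yaw deg"""
    st=ctrl.get_state(); T=R.from_rotvec(st['tool_rot']).as_matrix()
    a=np.radians(yaw); G=np.array([[np.cos(a),np.sin(a),0],[np.sin(a),-np.cos(a),0],[0,0,-1.]])
    d=(np.array(p)-st['position'])*100
    print('t',round(st['time'],2),'tcp',st['position'].round(4),'cur-axes cm',(T.T@d).round(2),'goal-axes cm',(G.T@d).round(2),'turn',R.from_matrix(T.T@G).as_rotvec().round(4),'F',np.array(st['ft_force']).round(1),'w',round(st['grip_width'],3))
E
python3 - <<'E'
from h import *
rel([.5,-.35,.24],16)
E
```

```text
t 0.2 tcp [ 0.2731 -0.5895  0.2219] cur-axes cm [ 30.66 -12.19  -1.8 ] goal-axes cm [ 28.42 -16.77  -1.81] turn [-0.0011  0.0002  0.1546] F [-0.2 -0.3  0.4] w 1.0
```

Call:
jog_arm:
  rows: "0 0 0 -0.001 0 0.155 -1; 5.2 -3.1 -0.3 0 0 0 -1; 5.2 -3.1 -0.3 0 0 0 -1; 5.2 -3.1 -0.3 0 0 0 -1; 5.2 -3.1 -0.3 0 0 0 -1"

```text
time: 0.82
position: [0.4401, -0.4118, 0.2345]
tool_rot: [3.11, 0.436, 0.0]
ft_force: [0.4, -0.7, 1.7]
grip_width: 0.997
grip_force: 0.0
```

Call:
jog_arm:
  rows: "5 -3.4 -0.3 0 0 0 -1; 2.5 -5.6 -0.1 0 0 0 -1; 1.7 -5.9 0 0 0 0 -1; 1.7 -5.9 0 0 0 0 -1; 1.5 -5.5 0 0 0 0 -1"

```text
time: 1.45
position: [0.4856, -0.124, 0.2382]
tool_rot: [3.11, 0.438, 0.001]
ft_force: [1.2, -0.2, 0.5]
grip_width: 1.0
grip_force: 0.0
```

Run:
```python
from h import *
rel([.537,-.097,.24],16); rel([.514,.191,.24],16)
w=cam('wrist'); cv2.imwrite('pics/w1.png',w['img']); print(w['o'],w['R'].round(3),w['f'])
print(proj(w,[.537,-.097,.101]))
```

```text
t 1.45 tcp [ 0.4856 -0.124   0.2382] cur-axes cm [ 5.68 -1.17 -0.18] goal-axes cm [ 5.68 -1.18 -0.18] turn [ 0.0013 -0.0003  0.0004] F [ 1.2 -0.2  0.5] w 1.0
t 1.45 tcp [ 0.4856 -0.124   0.2382] cur-axes cm [ 11.42 -29.49  -0.22] goal-axes cm [ 11.41 -29.49  -0.18] turn [ 0.0013 -0.0003  0.0004] F [ 1.2 -0.2  0.5] w 1.0
[ 0.55877322 -0.10171404  0.40011078] [[ 0.276 -0.924 -0.264]
 [-0.961 -0.265 -0.078]
 [ 0.002  0.276 -0.961]] 312.29253126431
[308.24874965 127.72902214]
```

```bash
cat >> h.py <<'E'
def green(d):
    m=cv2.inRange(cv2.cvtColor(d['img'],cv2.COLOR_BGR2HSV),(45,80,40),(90,255,255)); return m
E
python3 - <<'E'
from h import *
w=cam('wrist'); m=green(w)
for c in cv2.findContours(m,0,2)[0]:
    if cv2.contourArea(c)>30:
        (u,v),ax,an=cv2.fitEllipse(c) if len(c)>5 else ((0,0),0,0); print((u,v),ax,cv2.boundingRect(c),plane(w,u,v,.101))
E
```

```text
(318.5104675292969, 127.96292114257812) (16.79720115661621, 17.524612426757812) (310, 119, 18, 19) [ 0.53960928 -0.09556855  0.101     ]
(400.4621276855469, 57.867740631103516) (17.77721405029297, 20.200082778930664) (392, 48, 18, 20) [ 0.61866217 -0.14779732  0.101     ]
```

View pics/w1.png

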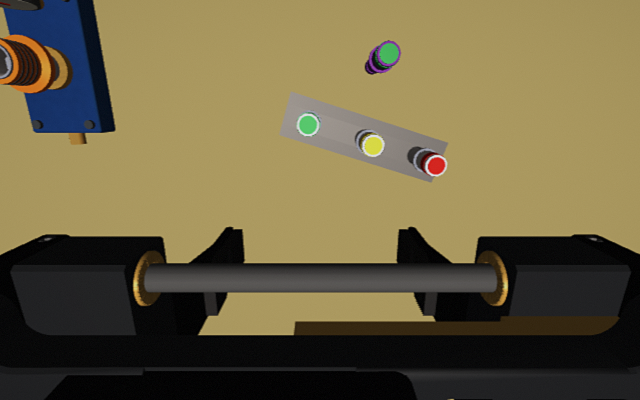

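Call:
jog_arm:
  rows: "2.2 -5.6 0 0 0 0 -1; 2.2 -5.6 0 0 0 0 -1; 2.2 -5.6 0 0 0 0 -1; 2.2 -5.6 0 0 0 0 -1; 1.5 -5.4 0 0 0 0 -0.5"

```text
time: 2.17
position: [0.5087, 0.1707, 0.2379]
tool_rot: [3.11, 0.436, 0.001]
ft_force: [1.4, -0.3, 0.1]
grip_width: 0.951
grip_force: 0.0
```

Run:
```python
from h import *
rel([.514,.191,.24],16)
w=cam('wrist'); cv2.imwrite('pics/w2.png',w['img'])
print(proj(w,[.5145,.1913,.095]),proj(w,[.5145,.1913,.066]))
```

```text
t 2.17 tcp [0.5087 0.1707 0.2379] cur-axes cm [ 1.07 -1.81 -0.21] goal-axes cm [ 1.07 -1.81 -0.21] turn [ 0.0012 -0.0007 -0.0009] F [ 1.4 -0.3  0.1] w 0.951
[302.47841927 174.09200148] [303.88008155 168.49733817]
```

View pics/w2.png

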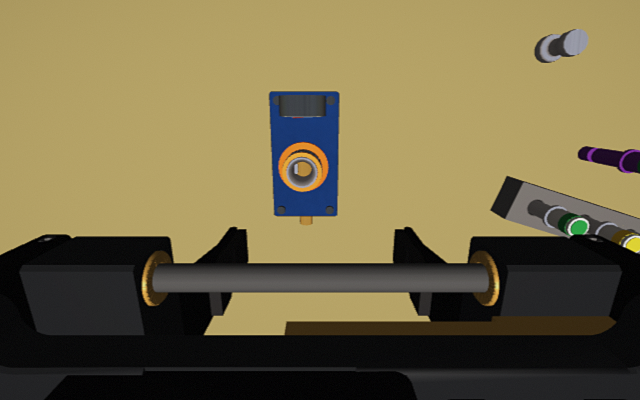

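The first wrist picture shows the green plug top at (308,124) in the stand and the purple one at (388,53). The second shows the coupler at (302,170) with the block square to the gripper and the gauge above it at (303,105).

```bash
cat >> h.py <<'E'
def coupler(d,z=.066):
    m=cv2.inRange(cv2.cvtColor(d['img'],cv2.COLOR_BGR2HSV),(8,150,80),(19,255,255))
    m=cv2.morphologyEx(m,cv2.MORPH_OPEN,np.ones((3,3)))
    c=max(cv2.findContours(m,0,1)[0],key=cv2.contourArea)
    P=np.array([plane(d,*q[0],z)[:2] for q in c]); (x,y),r=cv2.minEnclosingCircle((P*1000).astype(np.float32))
    return np.array([x,y])/1000,r,cv2.boundingRect(c)
E
python3 - <<'E'
from h import *
w=cam('wrist'); print(coupler(w)); t=cam('top'); print(coupler(t))
m=cv2.inRange(cv2.cvtColor(w['img'],cv2.COLOR_BGR2HSV),(100,100,40),(125,255,255))
c=max(cv2.findContours(m,0,2)[0],key=cv2.contourArea); 
P=np.array([plane(w,*q[0],.03)[:2] for q in c])*1000; r=cv2.minAreaRect(P.astype(np.float32));print(r)
# rim: silver circle: dark/grey saturation mask near mouth
h=cv2.cvtColor(w['img'],cv2.COLOR_BGR2HSV); u,v=proj(w,[.5145,.1913,.095]).astype(int); 
m=cv2.inRange(h,(0,0,60),(180,90,255)); M=np.zeros_like(m); cv2.circle(M,(u,v),22,255,-1); m&=M
for c in cv2.findContours(m,0,2)[0]:
    if cv2.contourArea(c)>50:
        P=np.array([plane(w,*q[0],.095)[:2] for q in c])*1000; print('rim',cv2.minEnclosingCircle(P.astype(np.float32)),cv2.boundingRect(c))
rel([.514,.191,.24],16)
E
```

```text
(array([0.51599365, 0.19274783]), 27.108741760253906, (289, 143, 50, 49))Traceback (most recent call last):
  File "<stdin>", line 2, in <module>
  File "h.py", line 26, in coupler
    c=max(cv2.findContours(m,0,1)[0],key=cv2.contourArea)
ValueError: max() iterable argument is empty
```

Run:
```python
from h import *
w=cam('wrist'); print(coupler(w))
m=cv2.inRange(cv2.cvtColor(w['img'],cv2.COLOR_BGR2HSV),(100,100,40),(125,255,255))
c=max(cv2.findContours(m,0,2)[0],key=cv2.contourArea); 
P=np.array([plane(w,*q[0],.03)[:2] for q in c])*1000; print(cv2.minAreaRect(P.astype(np.float32)))
rel([.516,.1925,.13],16)
```

```text
(array([0.51587561, 0.19304485]), 27.136579513549805, (281, 141, 50, 50))
((521.0009765625, 194.10479736328125), (147.8695068359375, 77.97039031982422), 15.916208267211914)
t 2.38 tcp [0.5082 0.17   0.2377] cur-axes cm [ 1.39 -1.96 10.76] goal-axes cm [ 1.38 -1.95 10.77] turn [0.0012 0.0005 0.0022] F [ 1.3 -1.  -0. ] w 0.802
```

Call:
jog_arm:
  rows: "1.4 -1.9 4 0 0 0.002 -0.4; 0 0 4 0 0 0 -0.4; 0 0 2.5 0 0 0 -0.4; 0 0 0 0 0 0 -0.4"
  force: 6

```text
time: 2.88
position: [0.5157, 0.1883, 0.1307]
tool_rot: [3.11, 0.428, -0.007]
ft_force: [0.0, -0.4, 0.3]
grip_width: 0.702
grip_force: 0.0
```

Run:
```python
from h import *
w=cam('wrist'); cv2.imwrite('pics/w3.png',w['img']); print(coupler(w)); rel([.5159,.193,.075],16)
```

```text
(array([0.51359027, 0.19261929]), 30.187618255615234, (281, 172, 70, 75))
t 2.92 tcp [0.5168 0.1892 0.1325] cur-axes cm [ 0.02 -0.4   5.75] goal-axes cm [ 0.02 -0.39  5.75] turn [ 0.0017  0.0015 -0.0051] F [0.  0.5 0.6] w 0.701
```

Call:
jog_arm:
  rows: "0 -0.3 2.5 0 0 0 -0.4; 0 0 2.5 0 0 0 -0.4; 0 0 0 0 0 0 -0.2"

```text
time: 3.3
position: [0.5158, 0.1929, 0.0828]
tool_rot: [3.11, 0.431, -0.002]
ft_force: [0.3, 0.7, 0.5]
grip_width: 0.654
grip_force: 0.0
```

Run:
```python
from h import *
w=cam('wrist'); cv2.imwrite('pics/w3.png',w['img'])
for i in range(3): rel([.5159,.193,.075],16); imaging.get_image('top')
```

```text
t 3.35 tcp [0.5166 0.1935 0.0839] cur-axes cm [-0.08  0.03  0.89] goal-axes cm [-0.08  0.03  0.89] turn [ 0.0014 -0.0009 -0.0036] F [0.9 0.3 0.6] w 0.629
t 3.4 tcp [0.5171 0.1939 0.0845] cur-axes cm [-0.14  0.06  0.95] goal-axes cm [-0.14  0.06  0.95] turn [ 0.0013 -0.0023 -0.0033] F [0.6 1.  1.4] w 0.621
t 3.45 tcp [0.5173 0.1942 0.0848] cur-axes cm [-0.17  0.08  0.98] goal-axes cm [-0.16  0.08  0.98] turn [ 0.0013 -0.003  -0.0032] F [0.1 1.  0.2] w 0.613
```

View pics/w3.png

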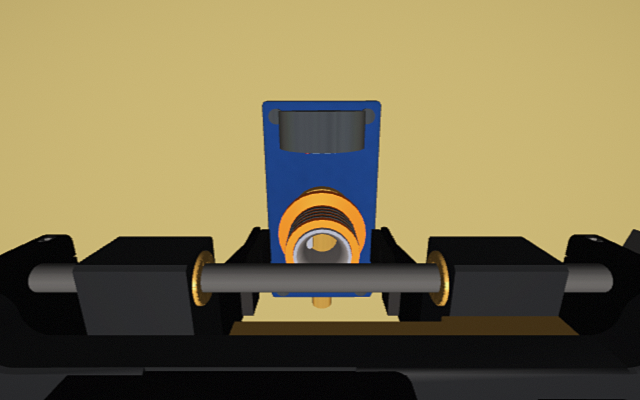

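The fingers straddle the sleeve symmetrically, with the mouth at (323,247), and sit square to the block. I'll close to about 44 mm and go down.

Call:
jog_arm:
  rows: "-0.1 0.1 0 0 0 0 -0.03; 0 0 0 0 0 0 -0.03; 0 0 0 0 0 0 -0.03; 0 0 1 0 0 0 -0.03; 0 0 0.5 0 0 0 -0.03"

```text
time: 4.12
position: [0.5146, 0.1926, 0.0668]
tool_rot: [3.11, 0.433, -0.002]
ft_force: [0.5, 0.5, 0.2]
grip_width: 0.513
grip_force: 0.0
```

Call:
jog_arm:
  rows: "0 0 0.5 0 0 0 -0.03; 0 0 0.3 0 0 0 -0.03; 0 0 0.2 0 0 0 -0.03"

```text
time: 4.5
position: [0.5148, 0.1927, 0.0577]
tool_rot: [3.11, 0.433, -0.001]
ft_force: [-3.1, -1.0, 2.8]
grip_width: 0.513
grip_force: 1.7
```

Call:
jog_arm:
  rows: "0 0 0.2 0 0 0 -0.03; 0 0 0.15 0 0 0 -0.03; 0 0 0 0 0 0 -0.03"

```text
time: 4.88
position: [0.5151, 0.1929, 0.0545]
tool_rot: [3.11, 0.433, 0.0]
ft_force: [-3.3, -0.3, 4.7]
grip_width: 0.517
grip_force: 1.8
```

Call:
jog_arm:
  rows: "0 0 0.1 0 0 0 -0.03; 0 0 0.1 0 0 0 -0.03; 0 0 0 0 0 0 -0.03"

```text
time: 5.25
position: [0.5153, 0.1929, 0.0543]
tool_rot: [3.109, 0.433, 0.0]
ft_force: [-7.2, -2.9, 16.7]
grip_width: 0.514
grip_force: 8.4
```

Rigid stop felt (about 17 N). I'll open and lift off.

Call:
jog_arm:
  rows: "0 0 -0.2 0 0 0 -0.1; 0 0 -0.6 0 0 0 -0.3; 0 0 -1.5 0 0 0 -0.4; 0 0 -5 0 0 0 -0.7; 0 0 -6 0 0 0 -1"

```text
time: 5.88
position: [0.5144, 0.1931, 0.1865]
tool_rot: [3.111, 0.434, -0.002]
ft_force: [1.1, 0.4, 0.8]
grip_width: 0.845
grip_force: 0.0
```

Run:
```python
from h import *
for i in range(3): w=cam('wrist')
c=coupler(w); print(c,coupler(w,.059))
cv2.imwrite('pics/w4.png',w['img'])
rel([.5395,-.096,.24],16)
```

```text
(array([0.51804236, 0.19348853]), 26.281436920166016, (296, 166, 54, 46)) (array([0.51629883, 0.19291884]), 26.915767669677734, (296, 166, 54, 46))
t 6.03 tcp [0.5175 0.1946 0.1898] cur-axes cm [-5.8  28.56 -5.04] goal-axes cm [-5.9  28.54 -5.02] turn [ 0.0011 -0.0087 -0.002 ] F [-0.2 -0.1 -1.1] w 0.953
```

View pics/w4.png

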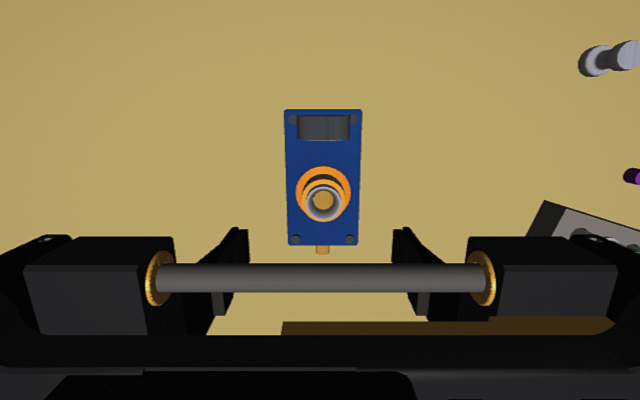

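The sleeve stays back: the barrel stands proud at (323,203), the ring fits the 59 mm level, and the valve shows in the bore. Now the plug.

Call:
jog_arm:
  rows: "-1.2 5.7 -0.2 0 0 0 -0.1; -1.2 5.7 -0.2 0 0 0 -0.1; -1.2 5.7 0 0 0 0 -0.1; -1.1 5.7 0 0 0 0 -0.1; -0.9 5.4 0 0 0 0 -0.1"

```text
time: 6.65
position: [0.5377, -0.0955, 0.1889]
tool_rot: [3.111, 0.433, -0.001]
ft_force: [-0.2, 1.1, 0.2]
grip_width: 0.572
grip_force: 0.0
```

Call:
jog_arm:
  rows: "0 0 0 0 0 0 -0.1; 0 0 0 0 0 0 -0.1; 0 0 0 0 0 0 -0.1"

```text
time: 7.02
position: [0.5382, -0.0915, 0.1894]
tool_rot: [3.111, 0.438, -0.0]
ft_force: [-0.1, -0.2, 0.1]
grip_width: 0.55
grip_force: 0.0
```

Run:
```python
from h import *
for i in range(2):
    w=cam('wrist'); m=green(w)
    for c in cv2.findContours(m,0,2)[0]:
        if cv2.contourArea(c)>60:
            (u,v),ax,an=cv2.fitEllipse(c); p=plane(w,u,v,.101); print((u,v),ax,p)
            if np.hypot(p[0]-.54,p[1]+.096)<.03: rel([p[0],p[1],.072],16)
```

```text
(326.183349609375, 200.67591857910156) (18.464244842529297, 18.973285675048828) [ 0.5395394 -0.0955901  0.101    ]
t 7.08 tcp [ 0.5383 -0.0917  0.1895] cur-axes cm [1.000e-02 4.000e-01 1.175e+01] goal-axes cm [1.000e-02 4.100e-01 1.175e+01] turn [0.0006 0.     0.0005] F [ 0.4 -0.4 -0.2] w 0.55
(418.22747802734375, 124.06454467773438) (19.82594108581543, 21.619455337524414) [ 0.6195696  -0.14720502  0.101     ]
(325.974365234375, 200.51922607421875) (18.444673538208008, 19.21422004699707) [ 0.53966975 -0.09555969  0.101     ]
t 7.12 tcp [ 0.5383 -0.092   0.1897] cur-axes cm [ 0.03  0.37 11.77] goal-axes cm [ 0.03  0.38 11.77] turn [ 0.0009 -0.0001  0.0003] F [ 0.4  0.1 -0.7] w 0.547
(417.8941955566406, 124.13924407958984) (19.63200569152832, 21.98573875427246) [ 0.61953755 -0.14719025  0.101     ]
```

Call:
jog_arm:
  rows: "0 0.4 4 0 0 0 -0.1; 0 0 4 0 0 0 -0.1; 0 0 2.5 0 0 0 -0.1; 0 0 1 0 0 0 -0.1; 0 0 0 0 0 0 -0.1"
  force: 45

```text
time: 7.75
position: [0.5395, -0.097, 0.0747]
tool_rot: [3.111, 0.435, -0.0]
ft_force: [0.8, 0.6, -1.3]
grip_width: 0.55
grip_force: 0.0
```

Call:
jog_arm:
  rows: "0 0 0 0 0 0 0.2; 0 0 0 0 0 0 0.4; 0 0 0 0 0 0 1; 0 0 0 0 0 0 1; 0 0 0 0 0 0 1"

```text
time: 8.38
position: [0.5398, -0.0976, 0.0752]
tool_rot: [3.11, 0.433, 0.002]
ft_force: [0.4, 0.4, 3.1]
grip_width: 0.242
grip_force: 44.9
```

Call:
jog_arm:
  rows: "0 0 -1 0 0 0 1; 0 0 -3 0 0 0 1; 0 0 -4 0 0 0 1; 0 0 -4 0 0 0 1; 0 0 -1 0 0 0 1"

```text
time: 9.0
position: [0.5409, -0.0975, 0.2077]
tool_rot: [3.109, 0.433, 0.007]
ft_force: [-0.2, -1.0, -1.0]
grip_width: 0.242
grip_force: 44.9
```

Run:
```python
from h import *
w=cam('wrist'); cv2.imwrite('pics/w5.png',w['img']); m=green(w)
for c in cv2.findContours(m,0,2)[0]:
    if cv2.contourArea(c)>60: print(cv2.boundingRect(c))
rel([.516,.193,.2],16)
s=ctrl.get_state(); print('exp top',proj(w,s['position']+[0,0,.026]))
d=cam('scene'); print('coupler scene ok'); cv2.imwrite('pics/s5.png',cv2.resize(d['img'][80:330,280:540],(780,750)[:2] and (624,600)))
```

```text
(305, 253, 31, 11)
(299, 236, 44, 23)
(394, 115, 20, 20)
t 9.05 tcp [ 0.5405 -0.0976  0.2073] cur-axes cm [  5.58 -28.62   0.66] goal-axes cm [  5.65 -28.61   0.73] turn [ 0.0033 -0.0034 -0.0024] F [ 0.5 -0.4 -1. ] w 0.246
exp top [322.10647001 269.60592499]
coupler scene ok
```

View pics/s5.png

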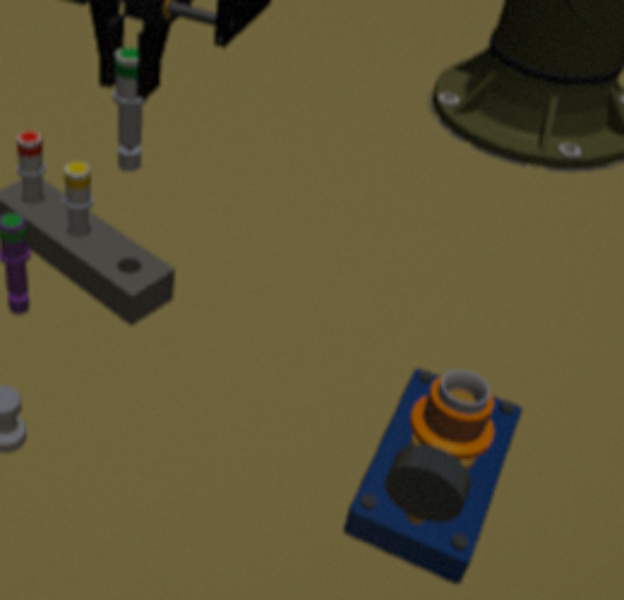

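The plug hangs upright in the gripper at (128,110), and the coupler's sleeve is still back at (463,400). Carrying it over.

Call:
jog_arm:
  rows: "1.1 -5.7 0 0.003 -0.003 -0.002 1; 1.1 -5.7 0 0 0 0 1; 1.1 -5.7 0 0 0 0 1; 1.1 -5.7 0 0 0 0 1; 1.2 -5.7 0 0 0 0 1"

```text
time: 9.72
position: [0.5134, 0.193, 0.2028]
tool_rot: [-3.11, -0.436, 0.01]
ft_force: [0.8, -0.5, -1.1]
grip_width: 0.237
grip_force: 44.9
```

Call:
jog_arm:
  rows: "0 0 1 0 0 0 1; 0 0 1 0 0 0 1; 0 0 0 0 0 0 1; 0 0 0 0 0 0 1"

```text
time: 10.22
position: [0.5152, 0.1905, 0.1846]
tool_rot: [-3.11, -0.432, 0.006]
ft_force: [0.2, -0.0, -1.9]
grip_width: 0.236
grip_force: 44.9
```

Run:
```python
from h import *
rel([.516,.193,.165],16); 
d=cam('scene'); print(proj(d,[.516,.193,.095])); rel([.516,.193,.165],16)
cv2.imwrite('pics/s6.png',cv2.resize(d['img'][150:310,400:530],(487,600)))
```

```text
t 10.22 tcp [0.5152 0.1905 0.1846] cur-axes cm [ 0.16 -0.22  1.96] goal-axes cm [ 0.15 -0.22  1.96] turn [-0.0017  0.0036 -0.003 ] F [ 0.2 -0.  -1.9] w 0.236
[473.71445605 242.63662841]
t 10.28 tcp [0.5153 0.1908 0.185 ] cur-axes cm [ 0.13 -0.19  2.  ] goal-axes cm [ 0.13 -0.19  2.  ] turn [-0.0017  0.0028 -0.0025] F [-0.  -0.6 -2.2] w 0.245
```

View pics/s6.png

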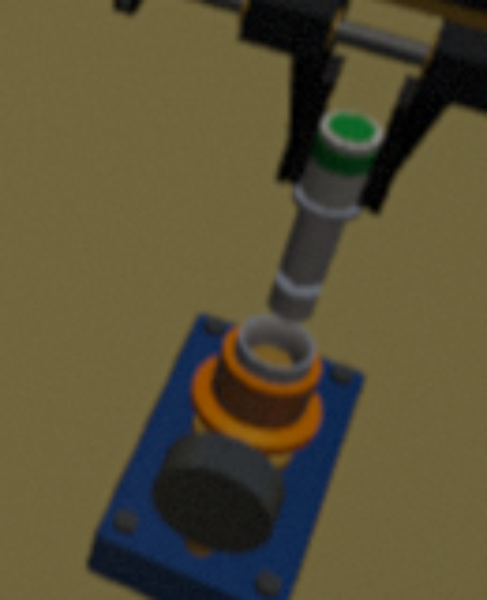

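Plug axis and coupler axis are parallel (tip at (290,310), mouth at (276,345)), so it is in line. Lowering into the funnel.

Call:
jog_arm:
  rows: "0.1 -0.2 0.5 -0.002 0.003 0 1; 0 0 0.7 0 0 0 1; 0 0 0.5 0 0 0 1; 0 0 0.3 0 0 0 1; 0 0 0 0 0 0 1"

```text
time: 10.9
position: [0.5151, 0.1941, 0.1646]
tool_rot: [3.111, 0.437, -0.001]
ft_force: [0.6, 0.5, -0.4]
grip_width: 0.241
grip_force: 44.9
```

Call:
jog_arm:
  rows: "0 0 0.3 0 0 0 1; 0 0 0.3 0 0 0 1; 0 0 0 0 0 0 1"

```text
time: 11.28
position: [0.5153, 0.1935, 0.1587]
tool_rot: [3.11, 0.436, -0.0]
ft_force: [0.5, -0.9, -1.6]
grip_width: 0.247
grip_force: 44.9
```

Tip about 6 mm into the funnel, no contact yet.

Call:
jog_arm:
  rows: "0 0 0.3 0 0 0 1; 0 0 0.3 0 0 0 1; 0 0 0 0 0 0 1"

```text
time: 11.65
position: [0.5154, 0.193, 0.1524]
tool_rot: [3.11, 0.435, -0.001]
ft_force: [0.7, -3.8, -2.4]
grip_width: 0.24
grip_force: 45.0
```

Call:
jog_arm:
  rows: "0 0 0.3 0 0 0 1; 0 0 0.3 0 0 0 1; 0 0 0 0 0 0 1"

```text
time: 12.02
position: [0.5155, 0.1931, 0.1468]
tool_rot: [3.11, 0.435, -0.0]
ft_force: [1.2, -5.5, 0.1]
grip_width: 0.242
grip_force: 45.0
```

Call:
jog_arm:
  rows: "0 0.08 0.2 0 0 0 1; 0 0 0.3 0 0 0 1; 0 0 0 0 0 0 1"

```text
time: 12.4
position: [0.5161, 0.1929, 0.1425]
tool_rot: [3.11, 0.436, 0.002]
ft_force: [0.5, -5.5, 3.4]
grip_width: 0.238
grip_force: 45.0
```

Call:
jog_arm:
  rows: "0 0 0.3 0 0 0 1; 0 0 0.2 0 0 0 1; 0 0 0 0 0 0 1"

```text
time: 12.78
position: [0.5164, 0.1919, 0.137]
tool_rot: [3.109, 0.435, 0.002]
ft_force: [2.2, -6.5, 0.5]
grip_width: 0.245
grip_force: 45.1
```

Call:
jog_arm:
  rows: "0 0.12 0.2 0 0 0 1; 0 0 0.2 0 0 0 1; 0 0 0 0 0 0 1"

```text
time: 13.15
position: [0.5165, 0.1914, 0.1331]
tool_rot: [3.11, 0.435, 0.002]
ft_force: [2.2, -6.2, 0.7]
grip_width: 0.239
grip_force: 45.0
```

Call:
jog_arm:
  rows: "0 0 0.2 0 0 0 1; 0 0 0.2 0 0 0 1; 0 0 0 0 0 0 1"

```text
time: 13.52
position: [0.5165, 0.1914, 0.1291]
tool_rot: [3.11, 0.435, 0.002]
ft_force: [2.3, -5.2, 1.5]
grip_width: 0.24
grip_force: 45.0
```

Call:
jog_arm:
  rows: "0 0.08 0.1 0 0 0 1; 0 0 0.1 0 0 0 1; 0 0 0.1 0 0 0 1; 0 0 0 0 0 0 1"

```text
time: 14.02
position: [0.5167, 0.1913, 0.1265]
tool_rot: [3.111, 0.436, 0.002]
ft_force: [1.2, -5.0, 4.1]
grip_width: 0.243
grip_force: 45.0
```

```bash
cat > v.py <<'E'
from h import *
d=cam('scene'); m=cv2.inRange(cv2.cvtColor(d['img'],cv2.COLOR_BGR2HSV),(8,150,60),(19,255,255))[200:300,420:520]
ys=np.nonzero(m)[0]; xs=np.nonzero(m)[1]; print('orange rows',ys.min()+200,ys.max()+200,'cols',xs.min()+420,xs.max()+420,'n',len(ys))
for z in(.066,.059): print(z,'ring left col',proj(d,[.516,.193,z]).round(1))
rel([.516,.193,.12],16)
E
python3 v.py
```

```text
orange rows 235 296 cols 452 485 n 512
0.066 ring left col [469.3 254.7]
0.059 ring left col [468.2 257.4]
t 14.07 tcp [0.5166 0.1913 0.1265] cur-axes cm [-0.01 -0.19  0.65] goal-axes cm [-0.01 -0.19  0.65] turn [ 0.0007 -0.0012 -0.0008] F [ 1.2 -4.2  3.8] w 0.243
```

Call:
jog_arm:
  rows: "0 0 0.1 0 0 0 1; 0 0 0.1 0 0 0 1; 0 0 0 0 0 0 1"

```text
time: 14.45
position: [0.5159, 0.1925, 0.124]
tool_rot: [-3.11, -0.437, -0.001]
ft_force: [-0.1, -2.4, 4.0]
grip_width: 0.242
grip_force: 44.9
```

Call:
jog_arm:
  rows: "0 0 0.1 0 0 0 1; 0 0 0.1 0 0 0 1; 0 0 0 0 0 0 1"

```text
time: 14.82
position: [0.5161, 0.1924, 0.1223]
tool_rot: [-3.11, -0.437, -0.001]
ft_force: [0.1, -1.4, 5.6]
grip_width: 0.238
grip_force: 44.9
```

```bash
python3 v.py
```

```text
orange rows 232 296 cols 452 486 n 522
0.066 ring left col [469.3 254.7]
0.059 ring left col [468.2 257.4]
t 14.88 tcp [0.5161 0.1924 0.1223] cur-axes cm [ 0.01 -0.06  0.23] goal-axes cm [ 0.01 -0.06  0.23] turn [-0.0009 -0.0007 -0.    ] F [-0.1 -0.7  5.3] w 0.242
```

```bash
cat > v.py <<'E'
from h import *
d=cam('scene'); b=cv2.resize(cv2.imread('pics/s6.png'),(130,160),interpolation=cv2.INTER_AREA); a0=cv2.imread('pics/scene0.png')[150:310,400:530]
for n,i in(('up0',a0),('back',b),('now',d['img'][150:310,400:530])):
    m=cv2.inRange(cv2.cvtColor(i,cv2.COLOR_BGR2HSV),(6,130,60),(20,255,255))
    print(n,[(c,np.nonzero(m[:,c])[0].min()+150,round(np.nonzero(m[:,c])[0].mean()+150,1)) for c in range(53,86,4) if m[:,c].any()])
rel([.516,.193,.12],16)
E
python3 v.py
```

```text
up0 [(53, np.int64(247), np.float64(257.2)), (57, np.int64(243), np.float64(252.0)), (61, np.int64(236), np.float64(250.0)), (65, np.int64(233), np.float64(252.5)), (69, np.int64(232), np.float64(255.1)), (73, np.int64(233), np.float64(261.4)), (77, np.int64(233), np.float64(258.2)), (81, np.int64(235), np.float64(253.7)), (85, np.int64(239), np.float64(250.0))]
back [(53, np.int64(248), np.float64(256.0)), (57, np.int64(245), np.float64(255.0)), (61, np.int64(238), np.float64(250.7)), (65, np.int64(150), np.float64(241.4)), (69, np.int64(242), np.float64(257.2)), (73, np.int64(243), np.float64(259.3)), (77, np.int64(246), np.float64(260.7)), (81, np.int64(250), np.float64(258.6)), (85, np.int64(244), np.float64(252.0))]
now [(53, np.int64(247), np.float64(257.6)), (57, np.int64(243), np.float64(252.5)), (61, np.int64(178), np.float64(247.2)), (65, np.int64(233), np.float64(252.3)), (69, np.int64(248), np.float64(258.8)), (73, np.int64(161), np.float64(248.5)), (77, np.int64(162), np.float64(246.8)), (81, np.int64(164), np.float64(245.3)), (85, np.int64(187), np.float64(247.1))]
t 14.93 tcp [0.5161 0.1924 0.1223] cur-axes cm [ 0.01 -0.06  0.23] goal-axes cm [ 0.01 -0.06  0.23] turn [-0.0009 -0.0008  0.0001] F [ 0.  -1.   6.3] w 0.24
```

The orange rows match the "up" picture: the sleeve has sprung up. I'll do a gentle tug test, then release.

Call:
jog_arm:
  rows: "0 0 -0.2 0 0 0 1; 0 0 -0.2 0 0 0 1; 0 0 -0.2 0 0 0 1; 0 0 0 0 0 0 1"

```text
time: 15.42
position: [0.5145, 0.1916, 0.1254]
tool_rot: [-3.11, -0.437, 0.005]
ft_force: [3.9, 3.7, -19.1]
grip_width: 0.24
grip_force: 44.9
```

Locked: it resists a 19 N pull. Relaxing and releasing.

Call:
jog_arm:
  rows: "0 0 0.2 0 0 0 1; 0 0 0.15 0 0 0 1; 0 0 0 0 0 0 0; 0 0 0 0 0 0 -0.3; 0 0 0 0 0 0 -0.3"

```text
time: 16.05
position: [0.5168, 0.1913, 0.1254]
tool_rot: [3.111, 0.436, 0.003]
ft_force: [-0.0, -0.6, 0.5]
grip_width: 0.498
grip_force: 0.0
```

Call:
jog_arm:
  rows: "0 0 -1 0 0 0 -0.3; 0 0 -5 0 0 0 -0.3; 0 0 -5 0 0 0 -0.3; 0 0 0 0 0 0 -0.3; 0 0 0 0 0 0 -0.3"

```text
time: 16.68
position: [0.5159, 0.1913, 0.2346]
tool_rot: [3.111, 0.436, 0.001]
ft_force: [0.1, -0.3, -0.3]
grip_width: 0.654
grip_force: 0.0
```

```bash
python3 v.py
python3 - <<'E'
from h import *
d=cam('scene'); cv2.imwrite('pics/s7.png',cv2.resize(d['img'][110:310,270:530],(780,600)))
E
```

```text
up0 [(53, np.int64(247), np.float64(257.2)), (57, np.int64(243), np.float64(252.0)), (61, np.int64(236), np.float64(250.0)), (65, np.int64(233), np.float64(252.5)), (69, np.int64(232), np.float64(255.1)), (73, np.int64(233), np.float64(261.4)), (77, np.int64(233), np.float64(258.2)), (81, np.int64(235), np.float64(253.7)), (85, np.int64(239), np.float64(250.0))]
back [(53, np.int64(248), np.float64(256.0)), (57, np.int64(245), np.float64(255.0)), (61, np.int64(238), np.float64(250.7)), (65, np.int64(150), np.float64(241.4)), (69, np.int64(242), np.float64(257.2)), (73, np.int64(243), np.float64(259.3)), (77, np.int64(246), np.float64(260.7)), (81, np.int64(250), np.float64(258.6)), (85, np.int64(244), np.float64(252.0))]
now [(53, np.int64(247), np.float64(257.2)), (57, np.int64(243), np.float64(252.5)), (61, np.int64(236), np.float64(250.8)), (65, np.int64(233), np.float64(252.5)), (69, np.int64(233), np.float64(256.8)), (73, np.int64(249), np.float64(262.7)), (77, np.int64(250), np.float64(261.6)), (81, np.int64(249), np.float64(257.8)), (85, np.int64(239), np.float64(250.0))]
t 16.73 tcp [0.5155 0.1911 0.2337] cur-axes cm [ 0.12 -0.17 11.37] goal-axes cm [ 0.1  -0.17 11.37] turn [ 0.0004  0.0014 -0.0005] F [-0.3  0.6 -0.7] w 0.651
```

View pics/s7.png

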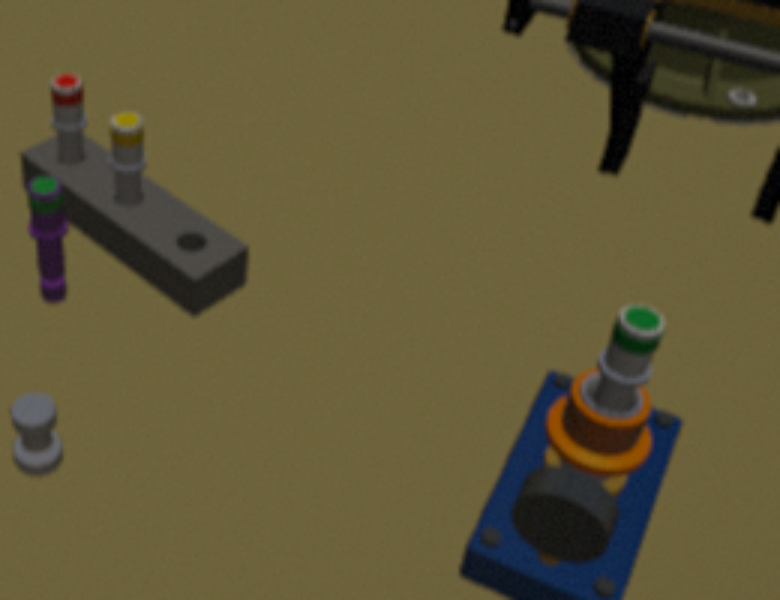

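The green plug stands in the coupler at (630,350) with the sleeve up. The gripper is clear, and the blanks and spool are in place.

```bash
python3 -c "
from bench import ticket; print(ticket.close_job())"
```

```text
the job is handed in; nothing more can be done
None
```

The green plug is locked in the coupler with the sleeve sprung back up: it resisted a 19 N tug and has been let go. The blanks and the spool look untouched, and the job is handed in (no verdict was returned).

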